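# Select the yellow feed on the bench roller machine and start it

## Robot

A 6-joint arm with a two-finger parallel gripper is mounted at the origin on the work surface. World frame = base frame: x ahead of the robot, y to its left, z up, the work surface at z = 0. Lengths are in m, angles in rad, forces in N, time in s.
With the tool pointing down it reaches from about 0.4 to 0.925 m from the base axis. Payload 3.4 kg.
Tool frame: the origin (TCP) lies midway between the tips of the shut fingers; the grasp point (between the pads) lies robot.grip_point_offset behind it (robot.grip_point_offset is the distance from the TCP to the grasp point, in m); x points along the fingers, y is the direction in which the jaws open and shut, and the axes are right-handed (so a half turn about x gives the same grasp; the last joint's range is limited). The gripper opens to 85 mm and grips with 20 to 120 N. Pads are 22 mm wide; open, the fingers measure 114 mm over their backs; the gripper's body (76 mm by 85 mm) begins 54 mm behind the grasp point. The pads swing forward as they close: fully open they stand 13 mm farther back than shut.
Start: joints at [-1.417, 0.307, 1.506, -0, 1.328, -0.073], TCP at [0.13, -0.56, 0.206] pointing down, gripper open.
Joint ranges: [-3.12, 3.12], [-1.05, 2.28], [0.14, 2.33], [-1.42, 4.57], [0.1, 2.73], [-2.68, 2.68]. Speed limits (rad/s): [2.57, 2.57, 3.14, 3.14, 3.14, 3.14].

## Interface

Orientations are given as a unit quaternion [x, y, z, w].
In Python, from bench import telemetry, grab_frame, robot gives the robot as it stands.
- The arm moves only by the shell command python3 -m handwheel 'ROWS' [FORCE]. ROWS is JSON, a list of rows, each a list of 3 entries, a list of its own where there are three numbers: the finger opening in cm, from 0 to 8.54, then the shift along the tool's x, y, z in cm, then the turn about the tool's x in rad. In form: [[jaw, [tx, ty, tz], turn], ...]. A call has 1 to 20 rows; each row shifts and turns the commanded pose from where the row before left it, along the tool's axes as they then stand; what a row does not reach is not made up. A row lasts 1/12 s, in which the tool goes at most 41.7 mm and 7.16 degrees, less where a joint would pass 70% of its speed; a pose out of reach is approached as far as the arm can. A call with a gripper value outside its range is refused whole. The fingers move at their own pace and stop on an object; FORCE is the grip in N (left out, the last holds). Time passes only in rows, so rows that do not move let the fingers close. It gives the time, the measured TCP pose, the force and the opening at its end, in the units of the state.
- telemetry.state(): the state, without advancing time (a new reading comes with each control period).
- grab_frame(name): name is "scene" or "side" or "wrist"; returns a dict with "frame" (480x640x3 uint8, blue, green, red), "z_map" (480x640 float32, m along the optical axis (not along the pixel's ray), 0 where there is no reading), "K" (3x3 intrinsics, pixels), "R" (3x3) and "t" (3): a world point X has camera coordinates R X + t. Camera axes: x right, y down, z forward; pixel columns grow to the right and rows downward; lengths in m; the calibration is good to about 2 mm. A picture is of the moment at which its call begins.
- robot.job_done(): hands the job in, once; it reports no verdict.
The state is a dict: "t": time; "joint_pos": joint angles; "dq": joint speeds; "effort": joint torques, N m; "eef_pos": TCP position; "ee_rot": TCP orientation; "force": force on the tool from outside, world axes, zero at the start; "wrist_torque": the same for the moment, N m; "gripper_width": finger opening in m.
Only numpy, scipy, OpenCV 4.12 (cv2) and the standard library are available. Lean on these libraries where they do the work, as an engineer would, in place of code of your own. Each camera call takes 0.05 s, during which the arm holds its last target.

## Task

On the roller machine, push the white-knobbed selector lever through its H-shaped gate, out of the unmarked slot and fully home to the end of the slot marked with the yellow dot, without running it home in the blue or the red slot on the way; then press the green start button fully down and let it come up again. Do it with gentle pushes of the fingers: do not grip the lever or force it against the gate, do not press the button before the lever is home, and leave the things lying about where they are.

Things in the scene. Friction and masses are not known exactly. Their poses are not given: they have to be found in the camera images.
- gearbox: Blue-grey roller machine, fixed; place and yaw (up to 0.35 rad) vary. Origin on the bench, straight below the H-gate's centre; its x points away from the robot at yaw 0, y left, z up. Gear housing 180 (x) by 250 mm (y -165 to +85), top 144 mm high. Roller head adjoins at left: y +85 to +365, up to 170 mm high.
- gate (a point): Centre of the H-gate, on the top of its 150 x 150 mm light grey plate, 150 mm above the bench; axes as the machine's. The H: two slots along x centred at y = +22 and -22 mm, 20 mm wide, from x = -40 to +40 mm, joined by one 20 mm wide cross slot along y at x = 0 (neutral). The two tongues between them have rounded corners at the cross slot.
- selector_fore (a joint): Lever swing along the machine's x, rad: 0 = neutral (in the cross slot), positive = leaning to +x (away from the robot), stops at -0.22 and +0.22 (slot ends). Starts in the near left slot (-x, +y) at -0.21 to -0.15. No spring: it stays where it is left.
- selector_side (a joint): Lever swing along the machine's y, rad: positive = leaning to +y (left), stops at -0.172 and +0.172. In the left slots it is +0.12 to +0.172, in the right slots -0.12 to -0.172. To cross between the sides selector_fore must be within about 0.027 of 0.
- lever_knob (a point): Centre of the lever's cream ball knob, 32 mm in diameter, on a steel shaft 12 mm thick. The lever pivots both ways about the gearbox origin, 220 mm below the knob: upright the knob is 220 mm above the bench, 70 mm above the plate. Its travel is 48 mm either way along x, 32 (mid slot) to 38 mm (stop) either way along y. A sideways push of about 3 N moves it.
- lever_at_plate (a point): The point of the lever's axis at the height of the gate plate, 150 mm from the pivot. The lever is home in a slot when this point lies within 27.5 mm, seen from above, of that slot's coloured dot (about 24 mm at the stop).
- dot_yellow: Yellow disc, 18 mm in diameter, 3 mm high, fixed on the gate plate just beyond one slot end: 57 mm from the gate's centre along x, 22 mm along y. Marks the slot to select. Yellow, blue and red change places among the far left, far right and near right slot ends; the near left end has no dot. Origin: centre of its underside.
- dot_blue: Blue disc like the yellow one, marking another slot.
- dot_red: Red disc like the yellow one, marking another slot.
- start_top (a point): Centre of the top face of the green start button, 30 mm in diameter, facing up, on the housing at the machine's x = -35, y = -125 mm, 166 mm above the bench when up. A black collar 44 mm in diameter, 156 mm high, surrounds it.
- start (a joint): Travel of the start button, m: 0 = up, 0.006 = fully down; spring-loaded, about 1.5 N to start and 5 N fully down; counts as pressed from 0.0045. It comes up by itself.
- glue_bottle: Yellow glue bottle with a red nozzle, standing loose on the bench to the right of the machine, 62 mm in diameter, 145 mm high. Origin at the centre of its underside. Leave alone.
- tape_roll: Cream roll of tape, 90 mm across, 22 mm high, lying loose on the bench beyond the machine. Leave alone.
- spanner: Steel spanner 180 mm long lying loose on the bench beyond the machine. Leave alone.
- folder: Flat cream folding stick, 150 by 22 by 5 mm, lying loose on the bench to the right of the machine. Leave alone.
- spool: Tan thread spool, 40 mm in diameter, 38 mm high, standing loose on the roller head (170 mm high), its top 208 mm above the bench. Leave alone.
- rivet_tin: Brass tin, 48 mm in diameter, 34 mm high, standing loose on the gear housing (144 mm high) beyond the start button, its centre about 80 to 90 mm from the button's. Leave alone.
- punch_cup: Brown cup with metal punches, 72 mm in diameter, 150 mm high in all, standing loose on the bench beyond the roller head. Leave alone.

How it is judged:
By the outcome, as a careful person would: the job done as asked, in the order asked, and still so for the second after the job is handed in, with the robot touching nothing.
It also fails if it takes over 51 s, if anything falls off the work surface, if the arm or the gripper's body presses on something with over 40 N, if the wrist force passes 120 N, or if a joint passes its speed limit or range.

## Working session

There is one attempt and no reset: what is moved stays moved. The work goes in short steps, Python scripts to look and compute and a shell command to move; the robot and the scene stay as the last step left them, time stands still between calls to the robot, and variables do not carry over. Pictures are saved under pics/ and viewed, and the job is handed in when it is done.

```bash
ls; mkdir -p pics; python3 - <<'E'
from bench import telemetry, grab_frame, robot
import cv2,numpy as np
s=telemetry.state()
for k in s: print(k,np.round(s[k],4))
print(robot.grip_point_offset)
for n in ["scene","side","wrist"]:
    f=grab_frame(n); cv2.imwrite(f"pics/{n}0.png",f["frame"]); np.savez(f"{n}0.npz",**f)
    print(n,f["K"].tolist(),(-f["R"].T@f["t"]).round(3),f["R"].round(3).tolist())
E
```

```text
pics
t 0.0
joint_pos [-1.4165  0.3076  1.5077  0.      1.3284 -0.0735]
dq [-0.0012 -0.0011  0.0003 -0.001   0.0005 -0.0013]
effort [-1.50000e-03 -4.57559e+01 -2.51915e+01 -4.00000e-04  1.31000e-02
 -0.00000e+00]
eef_pos [ 0.1297 -0.5594  0.205 ]
ee_rot [-0.7025 -0.0811  0.7026 -0.0796]
force [-0.5077  0.0941 -0.3096]
wrist_torque [ 0.0381 -0.0169  0.0136]
gripper_width 0.0856
0.0187
scene [[477.5691036682438, 0.0, 318.62481278735004], [0.0, 477.5691036682438, 246.13198838123253], [0.0, 0.0, 1.0]] [1.318 0.563 0.777] [[-0.603, 0.798, 0.006], [0.456, 0.351, -0.818], [-0.655, -0.491, -0.575]]
side [[529.2012366490807, 0.0, 309.88980104956937], [0.0, 529.2012366490807, 230.27341559257587], [0.0, 0.0, 1.0]] [ 0.668 -0.27   1.079] [[0.997, 0.074, 0.003], [0.071, -0.942, -0.327], [-0.022, 0.326, -0.945]]
wrist [[393.5183547145334, 0.0, 324.00279375679435], [0.0, 393.5183547145334, 247.064504950826], [0.0, 0.0, 1.0]] [ 0.21  -0.541  0.374] [[0.225, -0.974, -0.002], [-0.924, -0.214, 0.318], [-0.31, -0.07, -0.948]]
```

View pics/scene0.png

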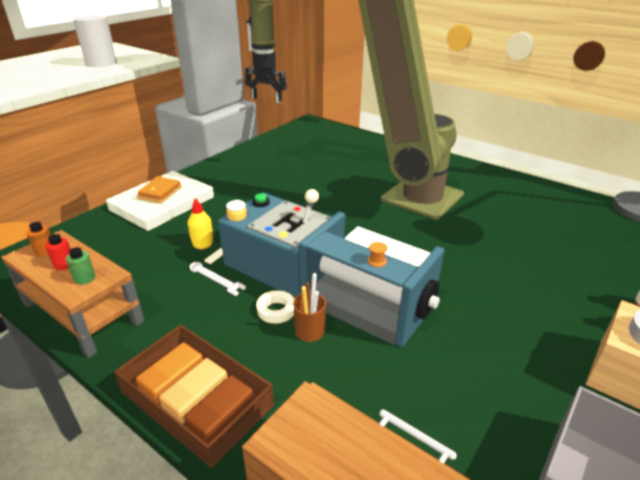

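View pics/side0.png

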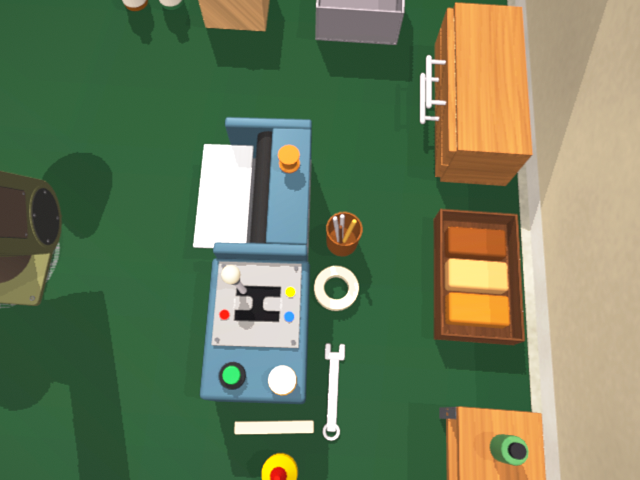

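The side view shows the machine nearly square to the world. The knob is at (231,274) in the near-left slot. The dots are yellow at (290,292) far left, blue at (289,316) far right and red at (224,314) near right. The green button is at (231,375) and the tin at (282,380). So the lever goes straight along the left slot in +x. Next I measure these points.

```bash
cat > h.py <<'E'
import numpy as np,cv2
def ray(f,u,v):
    d=np.linalg.inv(f["K"])@[u,v,1]; R=f["R"]; return -R.T@f["t"], R.T@d
def plane(f,u,v,z):
    c,d=ray(f,u,v); return c+d*(z-c[2])/d[2]
def proj(f,X):
    p=f["K"]@(f["R"]@np.asarray(X)+f["t"]); return p[:2]/p[2]
def cents(f,lo,hi,box,amin=8):
    h=cv2.cvtColor(f["frame"],cv2.COLOR_BGR2HSV); m=cv2.inRange(h,np.array(lo),np.array(hi))
    M=np.zeros_like(m);x0,y0,x1,y1=box;M[y0:y1,x0:x1]=m[y0:y1,x0:x1]
    n,l,s,c=cv2.connectedComponentsWithStats(M)
    return [(c[i].round(1).tolist(),int(s[i][4]),s[i][:4].tolist()) for i in range(1,n) if s[i][4]>=amin]
def tri(f,a,g,b):
    c1,d1=ray(f,*a);c2,d2=ray(g,*b);d1/=np.linalg.norm(d1);d2/=np.linalg.norm(d2)
    A=np.stack([d1,-d2],1);s=np.linalg.lstsq(A,c2-c1,rcond=None)[0]
    p,q=c1+s[0]*d1,c2+s[1]*d2; return (p+q)/2,np.linalg.norm(p-q)
E
python3 - <<'E'
from h import *
S=dict(np.load("side0.npz"));C=dict(np.load("scene0.npz"))
rng={"yellow":((22,150,130),(35,255,255),.153),"blue":((100,170,150),(115,255,255),.153),"red":((0,170,150),(8,255,255),.153),"green":((55,150,120),(85,255,255),.166)}
P={}
for k,(lo,hi,z) in rng.items():
    a=cents(S,lo,hi,(205,255,310,400)); b=cents(C,lo,hi,(225,180,330,260),3)
    print(k,a,b)
    if a:
        a0=max(a,key=lambda t:t[1])[0];P[k]=plane(S,*a0,z);print(P[k].round(4))
        if b:
            b0=max(b,key=lambda t:t[1])[0];print("  scene",plane(C,*b0,z).round(4),"tri",tri(S,a0,C,b0))
for n,f,box in(("side",S,(215,258,245,285)),("scene",C,(300,183,325,210))):
    print(n,cents(f,(10,0,190),(40,90,255),box))
    x0,y0,x1,y1=box;cv2.imwrite(f"pics/k_{n}.png",cv2.resize(f["frame"][y0-20:y1+60,x0-20:x1+80],None,fx=5,fy=5,interpolation=0))
# yaw frame: yellow(57,22) blue(57,-22) red(-57,-22), green(-35,-125)
src=np.array([[.057,.022],[.057,-.022],[-.057,-.022],[-.035,-.125]])
dst=np.array([P[k][:2] for k in("yellow","blue","red","green")])
a,b=src-src.mean(0),dst-dst.mean(0)
th=np.arctan2((a[:,0]*b[:,1]-a[:,1]*b[:,0]).sum(),(a*b).sum())
R=np.array([[np.cos(th),-np.sin(th)],[np.sin(th),np.cos(th)]]);o=dst.mean(0)-R@src.mean(0)
print("yaw",th,"org",o,"resid mm",((src@R.T+o-dst)*1e3).round(1).tolist())
E
```

```text
yellow [([289.9, 291.6], 74, [286, 287, 9, 10])] [([237.3, 215.5], 66, [230, 212, 15, 8]), ([282.8, 234.1], 12, [281, 233, 5, 3])]
[ 0.6204 -0.068   0.153 ]
  scene [ 0.6257 -0.2103  0.153 ] tri (array([ 0.65885551, -0.10958649,  0.2212608 ]), np.float64(0.08670328305378884))
blue [([288.8, 316.2], 64, [285, 312, 9, 9])] [([268.3, 228.4], 7, [267, 228, 4, 2])]
[ 0.6222 -0.1119  0.153 ]
  scene [ 0.6226 -0.1095  0.153 ] tri (array([ 0.62166665, -0.11122177,  0.15165899]), np.float64(0.0012693655247956771))
red [([224.0, 314.1], 66, [220, 310, 9, 9])] [([296.5, 208.5], 8, [295, 208, 4, 2])]
[ 0.5085 -0.1166  0.153 ]
  scene [ 0.509  -0.1151  0.153 ] tri (array([ 0.50809812, -0.11627156,  0.15205555]), np.float64(0.0006252256410723882))
green [([230.8, 374.6], 263, [222, 366, 18, 18])] [([260.1, 197.1], 85, [255, 193, 12, 9])]
[ 0.5349 -0.2185  0.166 ]
  scene [ 0.5387 -0.2126  0.166 ] tri (array([ 0.53393845, -0.21798541,  0.16194898]), np.float64(0.0008886468979739429))
side [([230.9, 274.0], 489, [218, 263, 27, 22])]
scene [([311.8, 195.2], 135, [306, 189, 13, 13]), ([304.8, 208.2], 22, [300, 206, 11, 4])]
yaw 0.0424358883726049 org [ 0.56443341 -0.09227404] resid mm [[0.1, 0.1], [0.1, 0.0], [-0.1, -0.0], [-0.1, -0.1]]
```

```bash
ls pics
```

```text
k_scene.png
k_side.png
scene0.png
side0.png
wrist0.png
```

```bash
cat >> h.py <<'E'
from scipy.spatial.transform import Rotation as Ro
O=np.array([.5644,-.0923]);TH=.0424
def tom(p):
    p=np.asarray(p);c,s=np.cos(TH),np.sin(TH);d=p[:2]-O
    return np.array([c*d[0]+s*d[1],-s*d[0]+c*d[1],*p[2:]])
def tow(p):
    p=np.asarray(p);c,s=np.cos(TH),np.sin(TH)
    return np.array([O[0]+c*p[0]-s*p[1],O[1]+s*p[0]+c*p[1],*p[2:]])
def need(s,pm):
    "tool shift in cm to machine point"
    R=Ro.from_quat(s["ee_rot"]); return R.inv().apply(tow(pm)-s["eef_pos"])*100
def show(s):
    R=Ro.from_quat(s["ee_rot"]).as_matrix();m=tom(s["eef_pos"])
    print("t",round(s["t"],2),"tcp mach mm",(m*1e3).round(1),"F",np.round(s["force"],1),"w",round(s["gripper_width"]*1e3,1))
    print("tool axes (cols) in machine yaw-removed:",(Ro.from_euler("z",-TH).as_matrix()@R).round(3).tolist())
E
python3 - <<'E'
from h import *
from bench import telemetry
S=dict(np.load("side0.npz"));C=dict(np.load("scene0.npz"))
k,e=tri(S,(231,272.5),C,(311.8,195.2));print("knob",k,e,"mach",tom(k)*1e3)
for z in(.214,.216):print(tom(plane(S,231,273,z))*1e3,tom(plane(C,311.8,195.2,z))*1e3)
s=telemetry.state();show(s)
print(need(s,(-.12,.032,.26)))
print("tin",tom(plane(S,282,380,.178))*1e3, "spool",tom(plane(S,289,156,.208))*1e3)
E
```

```text
knob [ 0.52186925 -0.05634017  0.21698693] 0.001368942469376239 mach [-40.96828171  37.73027484 216.98692924]
[-40.88037525  37.108787   214.        ] [-46.10416356  34.87740216 214.        ]
[-40.5630109   36.60290548 216.        ] [-43.16371711  36.96605462 216.        ]
t 0.15 tcp mach mm [-454.1 -448.4  205.2] F [-0.3 -0.7 -0.2] w 85.4
tool axes (cols) in machine yaw-removed: [[-0.0, 0.184, -0.983], [0.002, -0.983, -0.184], [-1.0, -0.002, -0.0]]
[ -5.40995877 -41.07045881 -41.6918598 ]
tin [  51.51439852 -131.47662016  178.        ] spool [ 46.57108919 262.06094839 208.        ]
```

View pics/k_side.png

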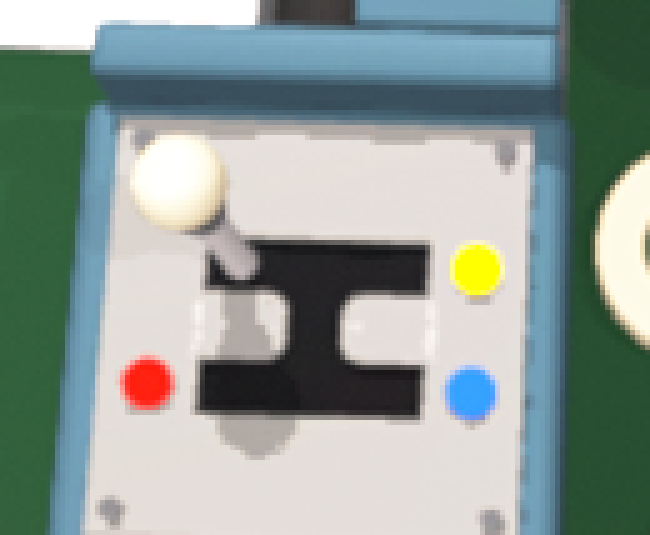

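View pics/wrist0.png

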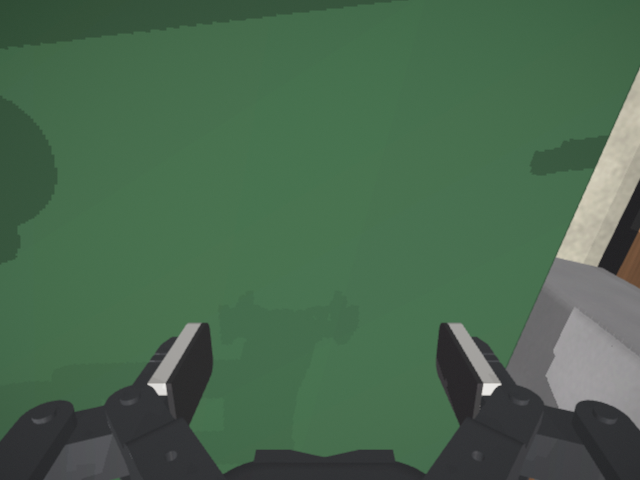

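Fit residuals are 0.1 mm: origin (0.564,-0.092), yaw 0.042. The knob is at about machine (-41,+36,216) mm, so it is in the near-left slot as stated. I'll set the fingers about 2 cm apart so their front edges form a cradle behind the ball without gripping it. First I approach to behind the knob, up high.

```bash
python3 -m handwheel '[[2,[-2,0,-3.5],0.1],[2,[-2,0,-3.5],0.085],[2,[-1.5,-1,-3.8],0],[2,[0,-1,-3.8],0],[2,[0,-2.5,-3],0],[2,[0,-3.2,-2.4],0],[2,[0,-3.5,-2],0],[2,[0,-3.5,-2],0],[2,[0,-3.5,-2],0],[2,[0,-3.5,-2],0],[2,[0,-3.5,-1.5],0],[2,[0,-3.5,-1],0],[2,[0,-3.5,-0.5],0],[2,[0,-3.5,0],0],[2,[0,-3.5,0],0],[2,[0,-3,0],0],[2,[0,-3,0],0],[2,[0,-1,0],0],[2,[0,0,0],0]]'; python3 - <<'E'
from h import *
from bench import telemetry,grab_frame
s=telemetry.state();show(s);print(need(s,(-.1,.034,.19)))
E
```

```text
t: 1.73
eef_pos: [0.4176, -0.074, 0.2607]
ee_rot: [-0.707, -0.017, 0.707, -0.016]
force: [-1.3, -0.8, -0.4]
gripper_width: 0.0197
t 1.73 tcp mach mm [-145.9   24.5  260.7] F [-1.3 -0.8 -0.4] w 19.7
tool axes (cols) in machine yaw-removed: [[-0.0, 0.004, -1.0], [0.001, -1.0, -0.004], [-1.0, -0.001, 0.0]]
[ 7.06789209 -0.92471941 -4.59319404]
```

```bash
python3 -m handwheel '[[2,[2,-0.5,-2],0],[2,[2.5,-0.4,-1],0],[2,[2,0,0],0],[2,[0.5,0,0],0],[2,[0,0,0],0],[2,[0,0,0],0]]'; python3 - <<'E'
from h import *
from bench import telemetry,grab_frame
f=grab_frame("side");cv2.imwrite("pics/s1.png",cv2.resize(f["frame"][220:420,130:350],None,fx=3,fy=3-.2))
f=grab_frame("wrist");cv2.imwrite("pics/w1.png",f["frame"])
s=telemetry.state();show(s);print(need(s,(-.075,.034,.19)))
E
```

```text
t: 2.23
eef_pos: [0.448, -0.0668, 0.191]
ee_rot: [-0.707, -0.015, 0.707, -0.015]
force: [-0.1, -0.0, -0.0]
gripper_width: 0.0201
t 2.33 tcp mach mm [-114.4   30.5  192. ] F [-0.1  0.3  0.6] w 20.2
tool axes (cols) in machine yaw-removed: [[0.002, -0.0, -1.0], [-0.001, -1.0, 0.0], [-1.0, 0.001, -0.002]]
[ 0.20702771 -0.35033265 -3.94285239]
```

View pics/w1.png

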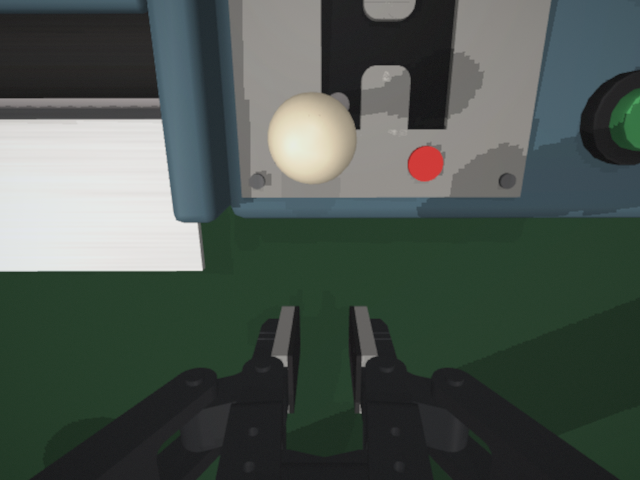

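View pics/s1.png

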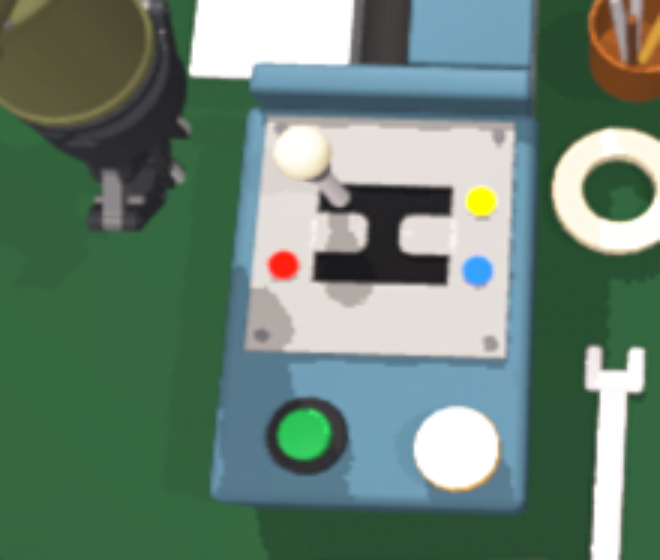

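The wrist view shows the ball at (312,138), slightly left of the finger midline (324). I compute its position from this view.

```bash
python3 - <<'E'
from h import *
from bench import telemetry,grab_frame
f=grab_frame("wrist")
print(tom(plane(f,312,138,.216))*1e3, tom(plane(f,425.5,163,.153))*1e3)
s=telemetry.state();show(s);print(need(s,(-.075,.035,.19)))
E
```

```text
[-40.27238952  35.33134586 216.        ] [-56.12011302 -21.78878724 153.        ]
t 2.38 tcp mach mm [-114.4   30.6  192.1] F [ 0.5 -0.9  0.7] w 20.1
tool axes (cols) in machine yaw-removed: [[0.003, -0.0, -1.0], [-0.001, -1.0, 0.0], [-1.0, 0.001, -0.003]]
[ 0.21761677 -0.43951051 -3.93726477]
```

```bash
python3 -m handwheel '[[2,[0.2,-0.3,-2],0],[2,[0,0,-2],0],[2,[0,0,-0.5],0],[2,[0,0,-0.5],0],[2,[0,0,-0.5],0],[2,[0,0,-0.5],0],[2,[0,0,-0.5],0],[2,[0,0,-0.5],0]]'; python3 - <<'E'
from h import *
from bench import telemetry,grab_frame
f=grab_frame("wrist");cv2.imwrite("pics/w2.png",f["frame"])
s=telemetry.state();show(s)
E
```

```text
t: 3.05
eef_pos: [0.5164, -0.0595, 0.1898]
ee_rot: [-0.706, -0.015, 0.707, -0.015]
force: [-3.9, 1.6, 8.7]
gripper_width: 0.02
t 3.1 tcp mach mm [-45.1  34.6 189.9] F [-2.3 -0.1  5. ] w 20.0
tool axes (cols) in machine yaw-removed: [[0.0, 0.0, -1.0], [0.0, -1.0, -0.0], [-1.0, -0.0, -0.0]]
```

View pics/w2.png

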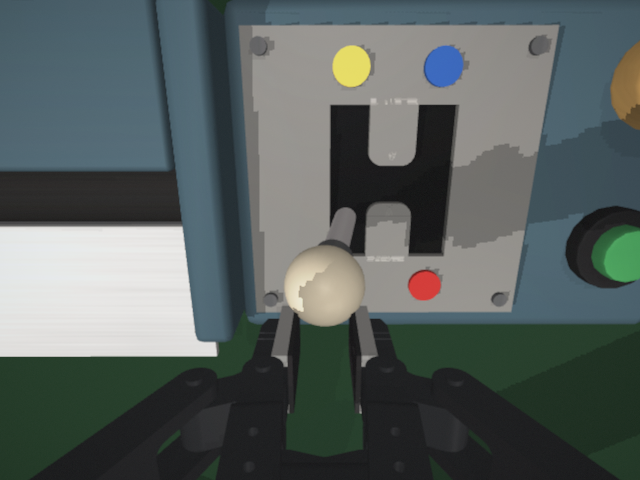

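The ball at (324,286) is seated against both finger edges, and the left slot runs ahead to the yellow dot at (351,66). I check the forces at rest, then carry on.

```bash
python3 -m handwheel '[[2,[0,0,0],0],[2,[0,0,0],0]]';python3 -m handwheel '[[2,[0,0,-0.5],0],[2,[0,0,-0.5],0]]';python3 -m handwheel '[[2,[0,0,-0.5],0],[2,[0,0,-0.5],0]]'; python3 - <<'E'
from h import *
from bench import telemetry,grab_frame
f=grab_frame("wrist");cv2.imwrite("pics/w3.png",f["frame"])
g=grab_frame("side");cv2.imwrite("pics/s3.png",cv2.resize(g["frame"][240:340,190:320],None,fx=5,fy=5))
s=telemetry.state();show(s)
E
```

```text
t: 3.27
eef_pos: [0.5168, -0.0595, 0.1895]
ee_rot: [-0.707, -0.015, 0.707, -0.015]
force: [-3.4, 1.0, 5.9]
gripper_width: 0.0198
t: 3.43
eef_pos: [0.5263, -0.0591, 0.1898]
ee_rot: [-0.707, -0.015, 0.707, -0.015]
force: [-3.4, 1.3, 6.7]
gripper_width: 0.02
t: 3.6
eef_pos: [0.5367, -0.0587, 0.1897]
ee_rot: [-0.707, -0.015, 0.707, -0.015]
force: [-3.5, 0.5, 5.4]
gripper_width: 0.0199
t 3.7 tcp mach mm [-25.5  34.6 189.5] F [-3.6 -0.1  3.2] w 20.1
tool axes (cols) in machine yaw-removed: [[0.0, 0.001, -1.0], [0.0, -1.0, -0.001], [-1.0, -0.0, -0.0]]
```

View pics/w3.png

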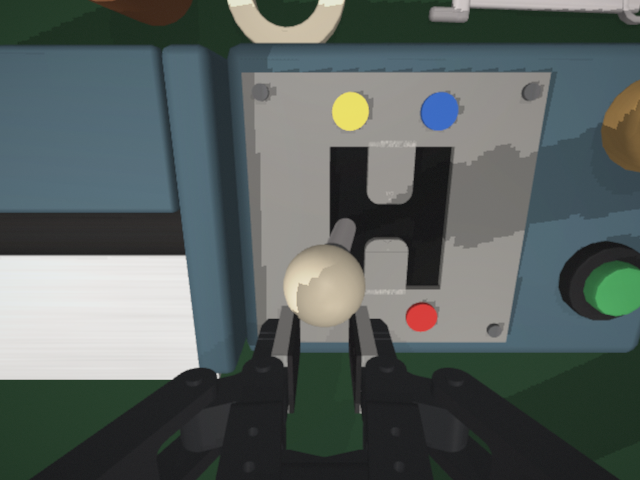

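View pics/s3.png

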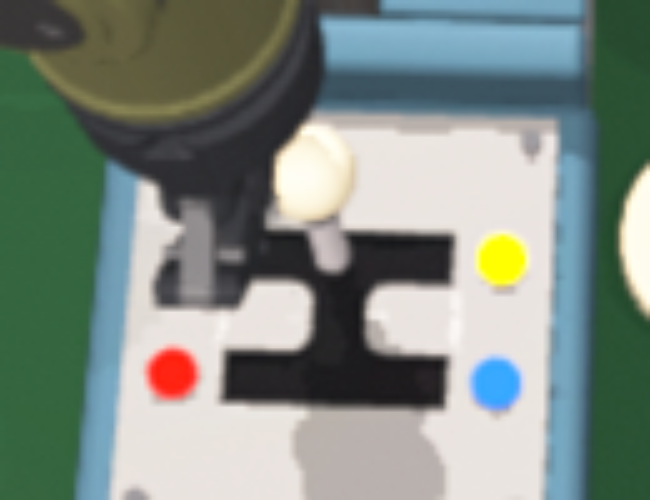

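The lever is near neutral and still on the left side. The push force is about 3.5 N. I continue along the slot.

```bash
python3 -m handwheel '[[2,[0,0,-0.5],0],[2,[0,0,-0.5],0],[2,[0,0,-0.5],0],[2,[0,0,-0.5],0]]';python3 -m handwheel '[[2,[0,0,-0.5],0],[2,[0,0,-0.5],0],[2,[0,0,-0.5],0]]'; python3 - <<'E'
from h import *
from bench import telemetry,grab_frame
f=grab_frame("wrist");cv2.imwrite("pics/w4.png",f["frame"])
print(tom(plane(f,324,286,.217))*1e3)
s=telemetry.state();show(s)
E
```

```text
t: 4.03
eef_pos: [0.5581, -0.058, 0.1889]
ee_rot: [0.707, 0.015, -0.707, 0.015]
force: [-2.2, 0.4, 4.3]
gripper_width: 0.0196
t: 4.28
eef_pos: [0.573, -0.0574, 0.1883]
ee_rot: [-0.707, -0.015, 0.707, -0.015]
force: [-2.7, 0.9, 1.2]
gripper_width: 0.02
[ 28.98838753  35.12412267 217.        ]
t 4.33 tcp mach mm [ 11.2  34.4 188.3] F [-1.7  0.9  1.9] w 20.1
tool axes (cols) in machine yaw-removed: [[0.0, 0.0, -1.0], [-0.0, -1.0, -0.0], [-1.0, 0.0, -0.0]]
```

View pics/w4.png

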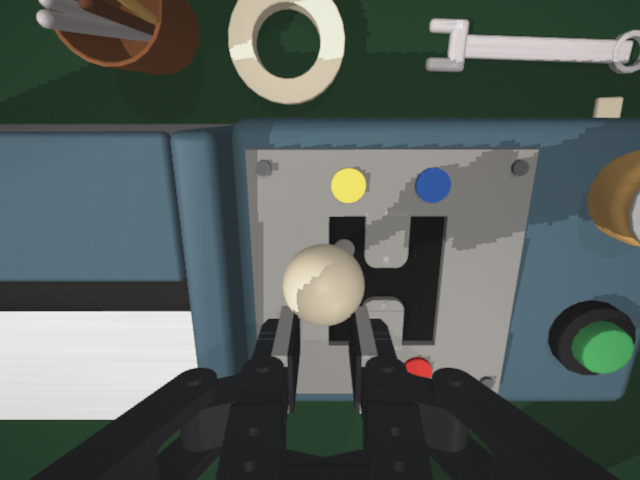

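The knob is past neutral at x≈30 mm, heading for yellow. The last 15–20 mm go in small steps while I watch the force.

```bash
python3 -m handwheel '[[2,[0,0,-0.5],0],[2,[0,0,-0.5],0]]';python3 -m handwheel '[[2,[0,0,-0.2],0],[2,[0,0,0],0]]';python3 - <<'E'
from h import *
from bench import telemetry,grab_frame
f=grab_frame("wrist");cv2.imwrite("pics/w5.png",f["frame"])
print(tom(plane(f,324,286,.215))*1e3)
s=telemetry.state();show(s)
E
```

```text
t: 4.5
eef_pos: [0.5821, -0.057, 0.1879]
ee_rot: [-0.706, -0.015, 0.708, -0.015]
force: [-2.7, 0.3, -2.0]
gripper_width: 0.02
t: 4.67
eef_pos: [0.5847, -0.0569, 0.188]
ee_rot: [-0.706, -0.015, 0.707, -0.015]
force: [-2.7, 0.4, -1.4]
gripper_width: 0.0205
[ 40.00362972  35.09891831 215.        ]
t 4.72 tcp mach mm [ 21.6  34.5 188.1] F [-2.6 -0.  -1.8] w 20.2
tool axes (cols) in machine yaw-removed: [[-0.001, 0.0, -1.0], [0.0, -1.0, -0.0], [-1.0, -0.0, 0.001]]
```

View pics/w5.png

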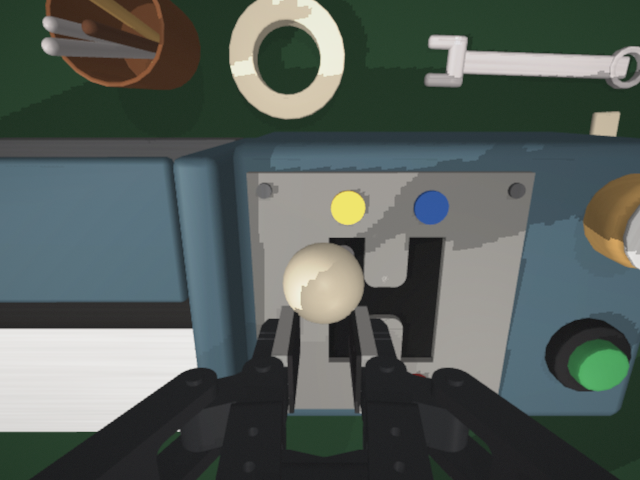

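```bash
python3 -m handwheel '[[2,[0,0,-0.3],0],[2,[0,0,0],0]]';python3 -m handwheel '[[2,[0,0,-0.2],0],[2,[0,0,0],0]]';python3 - <<'E'
from h import *
from bench import telemetry
show(telemetry.state())
E
```

```text
t: 4.88
eef_pos: [0.5879, -0.0568, 0.1887]
ee_rot: [0.707, 0.015, -0.707, 0.015]
force: [-2.7, 0.3, -0.8]
gripper_width: 0.0199
t: 5.05
eef_pos: [0.5899, -0.0567, 0.1888]
ee_rot: [0.707, 0.015, -0.707, 0.015]
force: [-2.1, -0.2, -0.1]
gripper_width: 0.02
t 5.05 tcp mach mm [ 26.9  34.5 188.8] F [-2.1 -0.2 -0.1] w 20.0
tool axes (cols) in machine yaw-removed: [[0.0, 0.0, -1.0], [-0.0, -1.0, -0.0], [-1.0, 0.0, -0.0]]
```

```bash
python3 -m handwheel '[[2,[0,0,-0.15],0],[2,[0,0,0],0]]';python3 -m handwheel '[[2,[0,0,-0.1],0],[2,[0,0,0],0]]';python3 - <<'E'
from h import *
from bench import telemetry,grab_frame
show(telemetry.state())
f=grab_frame("wrist");cv2.imwrite("pics/w6.png",f["frame"])
g=grab_frame("side");cv2.imwrite("pics/s6.png",cv2.resize(g["frame"][240:340,190:320],None,fx=5,fy=5))
g=grab_frame("scene");cv2.imwrite("pics/c6.png",cv2.resize(g["frame"][170:260,220:350],None,fx=5,fy=5))
E
```

```text
t: 5.22
eef_pos: [0.5913, -0.0567, 0.1888]
ee_rot: [0.707, 0.015, -0.707, 0.015]
force: [-2.2, 0.2, -1.4]
gripper_width: 0.0203
t: 5.38
eef_pos: [0.5923, -0.0566, 0.1888]
ee_rot: [0.707, 0.015, -0.707, 0.015]
force: [-2.7, -0.4, -1.3]
gripper_width: 0.0199
t 5.38 tcp mach mm [ 29.4  34.5 188.8] F [-2.7 -0.4 -1.3] w 19.9
tool axes (cols) in machine yaw-removed: [[0.0, 0.0, -1.0], [-0.0, -1.0, -0.0], [-1.0, 0.0, -0.0]]
```

View pics/w6.png

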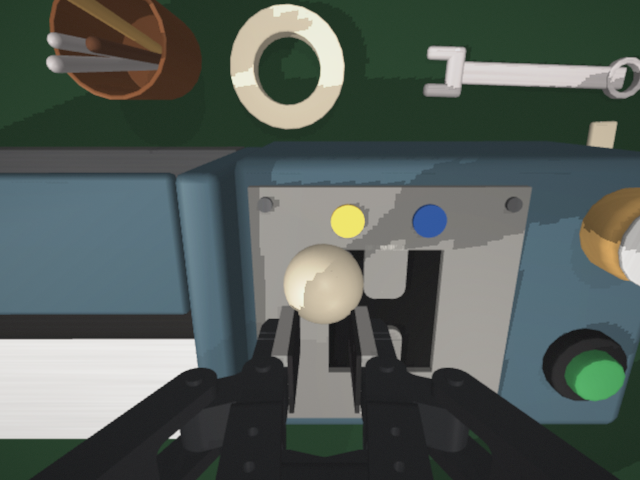

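View pics/c6.png

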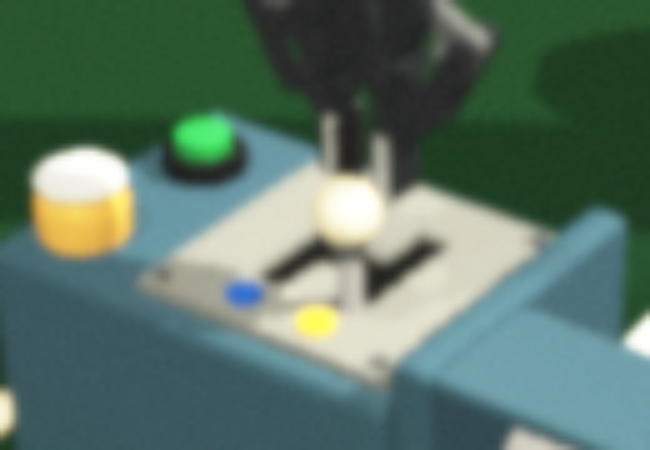

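There is no stop yet; the force is a steady 2.7 N. I keep going in 1 mm steps.

```bash
for i in 1; do python3 -m handwheel '[[2,[0,0,-0.1],0],[2,[0,0,0],0]]'; done | grep -E "eef|force"; python3 -m handwheel '[[2,[0,0,-0.1],0],[2,[0,0,0],0]]'| grep -E "eef|force"; python3 - <<'E'
from h import *
from bench import telemetry
show(telemetry.state())
E
```

```text
eef_pos: [0.5931, -0.0566, 0.1888]
force: [-3.1, 0.7, -0.4]
eef_pos: [0.5938, -0.0565, 0.1886]
force: [-4.0, 0.4, -2.0]
t 5.87 tcp mach mm [ 30.9  34.5 188.6] F [-4.   0.4 -2. ] w 20.1
tool axes (cols) in machine yaw-removed: [[-0.001, 0.0, -1.0], [0.0, -1.0, -0.0], [-1.0, -0.0, 0.001]]
```

```bash
python3 -m handwheel '[[2,[0,0,-0.1],0],[2,[0,0,0],0]]'| grep -E "eef|force"; python3 -m handwheel '[[2,[0,0,-0.1],0],[2,[0,0,0],0]]'| grep -E "eef|force"
```

```text
eef_pos: [0.5947, -0.0564, 0.1886]
force: [-4.9, 0.4, -0.8]
eef_pos: [0.5956, -0.0564, 0.1885]
force: [-5.4, 0.0, -1.5]
```

```bash
python3 -m handwheel '[[2,[0,0,-0.1],0],[2,[0,0,0],0]]'| grep -E "eef|force";python3 -m handwheel '[[2,[0,0,1],0],[2,[0,0,2],0],[2,[0,0,3],0],[2,[0,0,3],0],[2,[0,0,0],0]]'| grep -E "eef|force"; python3 - <<'E'
from h import *
from bench import telemetry,grab_frame
s=telemetry.state();show(s)
f=grab_frame("wrist");cv2.imwrite("pics/w7.png",f["frame"])
g=grab_frame("side");cv2.imwrite("pics/s7.png",cv2.resize(g["frame"][240:340,190:320],None,fx=5,fy=5))
np.savez("w7.npz",**f);np.savez("side7.npz",**g);np.savez("scene7.npz",**grab_frame("scene"))
E
```

```text
eef_pos: [0.5962, -0.0564, 0.1884]
force: [-5.6, -0.3, -1.6]
eef_pos: [0.5022, -0.0598, 0.189]
force: [-1.4, 0.5, 0.2]
t 6.78 tcp mach mm [-60.7  35.1 189. ] F [-1.4  0.5  0.2] w 19.9
tool axes (cols) in machine yaw-removed: [[-0.002, 0.0, -1.0], [0.0, -1.0, -0.0], [-1.0, -0.0, 0.002]]
```

View pics/w7.png

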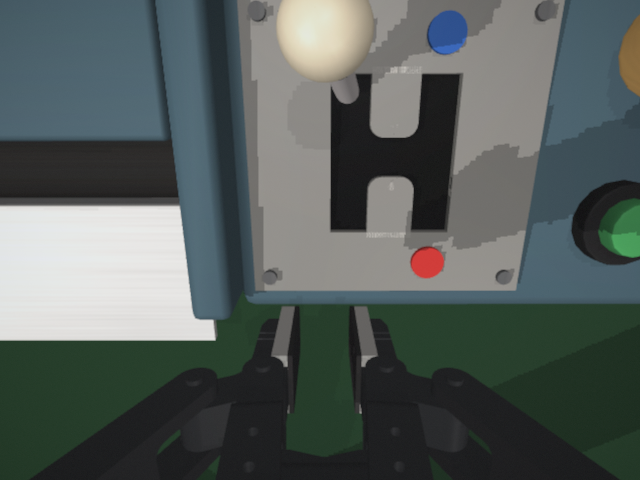

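View pics/s7.png

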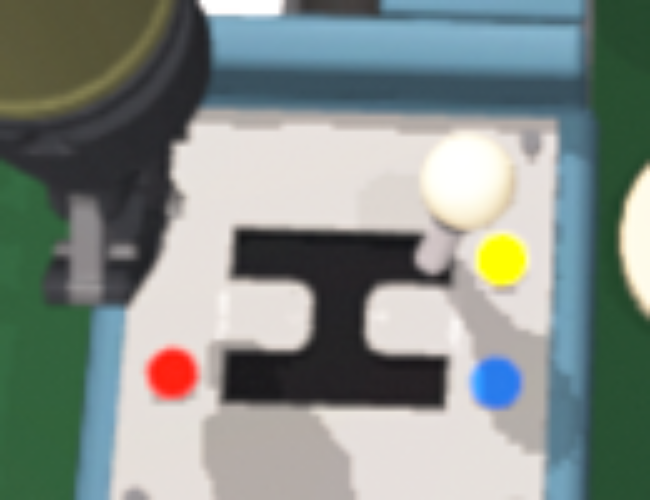

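The shaft is at the far end of the left slot beside yellow: knob at (467,180) in the side crop, shaft foot near (432,255). I measure the knob to confirm it is home.

```bash
python3 - <<'E'
from h import *
S=dict(np.load("side7.npz"));C=dict(np.load("scene7.npz"));W=dict(np.load("w7.npz"))
a=cents(S,(10,0,170),(40,110,255),(270,262,296,288)); print(a)
b=cents(C,(10,0,170),(40,110,255),(270,190,310,225)); print(b)
A=(283.4,276.2)
print("side",tom(plane(S,*A,.2146))*1e3,"wrist",tom(plane(W,325,33.5,.2146))*1e3)
k=b[0][0]; p,e=tri(S,A,C,k); print("tri",tom(p)*1e3,e)
# scene dim hough
im=cv2.resize(C["frame"][170:260,220:350],None,fx=5,fy=5);cv2.imwrite("pics/c7.png",im)
E
```

```text
[([282.3, 274.7], 546, [270, 264, 26, 24])]
[([290.6, 213.0], 489, [270, 202, 40, 23]), ([286.4, 223.6], 20, [281, 223, 11, 2])]
side [ 47.5108758   34.26964734 214.6       ] wrist [ 46.33882605  35.26952959 214.6       ]
tri [ 45.47064059  37.40855245 209.18566163] 0.004865927449842445
```

View pics/c7.png

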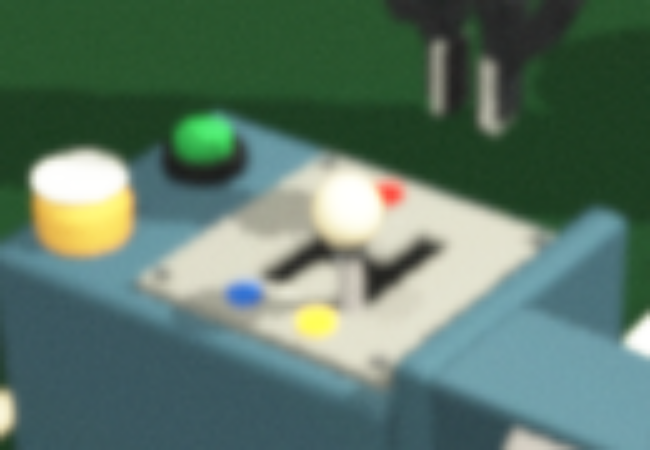

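Knob x is 46.3 mm from the wrist view and 47.5 mm from the side view, y about 35. That puts the lever's plate point about 25 mm from the yellow dot, inside the 27.5 mm limit. The force rise also agrees with the stop. The scene-view triangulation is poor: its mask merged the ball with the plate. Next I rise, shut the fingers and go above the button.

```bash
python3 -m handwheel '[[0,[-3,0,0],0],[0,[-3,1,0],0],[0,[0,3,-0.2],0],[0,[0,3,-0.6],0],[0,[0,3,-0.6],0],[0,[0,3,-0.6],0],[0,[0,3,-0.6],0],[0,[0,0,0],0],[0,[0,0,0],0],[0,[0,0,0],0]]'; python3 - <<'E'
from h import *
from bench import telemetry,grab_frame
f=grab_frame("wrist");cv2.imwrite("pics/w8.png",f["frame"])
h=cents(f,(50,120,60),(90,255,255),(200,150,450,479),100);print(h)
for a in h:print(tom(plane(f,*a[0],.166))*1e3)
s=telemetry.state();show(s);print(need(s,(-.035,-.125,.18)))
E
```

```text
t: 7.77
eef_pos: [0.5413, -0.2192, 0.2487]
ee_rot: [0.707, 0.015, -0.707, 0.015]
force: [-0.4, 1.4, -0.6]
gripper_width: 0.0002
[([322.9, 249.7], 1463, [302, 228, 43, 44])]
[ -32.74534837 -124.40351499  166.        ]
t 7.82 tcp mach mm [ -28.9 -125.2  248.8] F [-0.2  0.5 -0.7] w 0.2
tool axes (cols) in machine yaw-removed: [[0.001, 0.001, -1.0], [0.0, -1.0, -0.001], [-1.0, -0.0, -0.001]]
[ 6.87721269 -0.01735285  0.61640175]
```

View pics/w8.png

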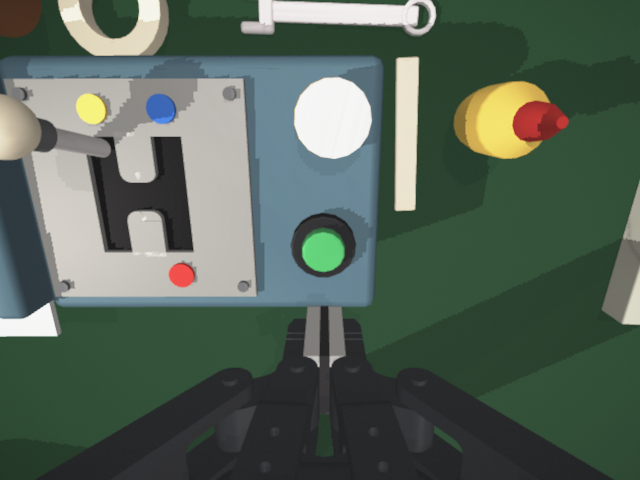

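The button at (323,250) measures machine (-33,-124), as expected, and the lever still sits at the far-left end. I descend over the button.

```bash
python3 -m handwheel '[[0,[2,0,0.5],0],[0,[3,0,0],0],[0,[2,0,0],0],[0,[0.4,0,0],0],[0,[0,0,0],0],[0,[0,0,0],0]]'; python3 - <<'E'
from h import *
from bench import telemetry,grab_frame
f=grab_frame("scene");cv2.imwrite("pics/c9.png",cv2.resize(f["frame"][150:240,220:350],None,fx=5,fy=5))
f=grab_frame("side");cv2.imwrite("pics/s9.png",cv2.resize(f["frame"][300:420,180:330],None,fx=5,fy=5))
s=telemetry.state();show(s);print(need(s,(-.035,-.125,.16)))
E
```

```text
t: 8.32
eef_pos: [0.5358, -0.2188, 0.1757]
ee_rot: [0.707, 0.015, -0.706, 0.016]
force: [0.6, 0.1, 0.8]
gripper_width: -0.0002
t 8.42 tcp mach mm [ -33.3 -125.8  176.6] F [ 0.  -0.1  0.9] w 0.2
tool axes (cols) in machine yaw-removed: [[0.003, 0.001, -1.0], [-0.002, -1.0, -0.001], [-1.0, 0.002, -0.003]]
[ 1.66087679 -0.08355053  0.17765042]
```

View pics/c9.png

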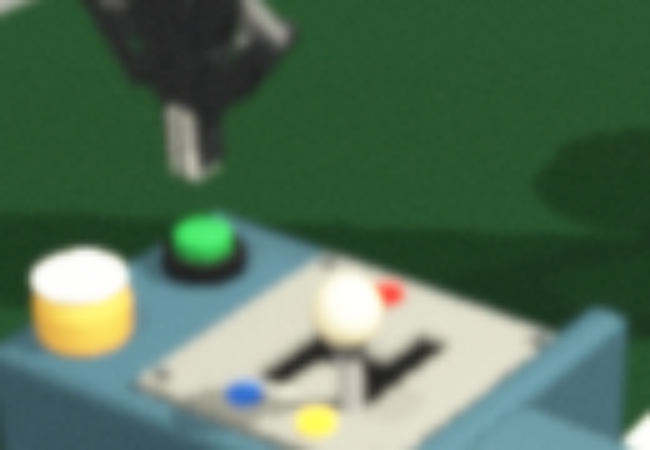

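The tip looks somewhat high or far back here, so I check the TCP projection against the picture.

```bash
python3 - <<'E'
from h import *
from bench import telemetry,grab_frame
f=grab_frame("scene");s=telemetry.state();show(s)
p=proj(f,s["eef_pos"]);print("tcp proj crop",(p-[220,150])*5, "button",(proj(f,tow((-.035,-.125,.166)))-[220,150])*5)
print([ (h,(np.array(h[0])-[220,150])*5) for h in cents(f,(55,150,120),(85,255,255),(225,180,330,230),20)])
g=grab_frame("side");p=proj(g,s["eef_pos"]);print("side crop",(p-[180,300])*5)
w=grab_frame("wrist");cv2.imwrite("pics/w9.png",w["frame"])
E
```

```text
t 8.47 tcp mach mm [ -33.4 -125.9  176.6] F [ 0.5 -0.4  0.2] w 0.2
tool axes (cols) in machine yaw-removed: [[0.003, 0.001, -1.0], [-0.002, -1.0, -0.001], [-1.0, 0.002, -0.003]]
tcp proj crop [192.44563524 211.90190329] button [197.16498273 229.08577354]
[(([260.2, 197.2], 89, [255, 193, 12, 9]), array([201., 236.]))]
side crop [253.73717421 374.31120673]
```

View pics/w9.png

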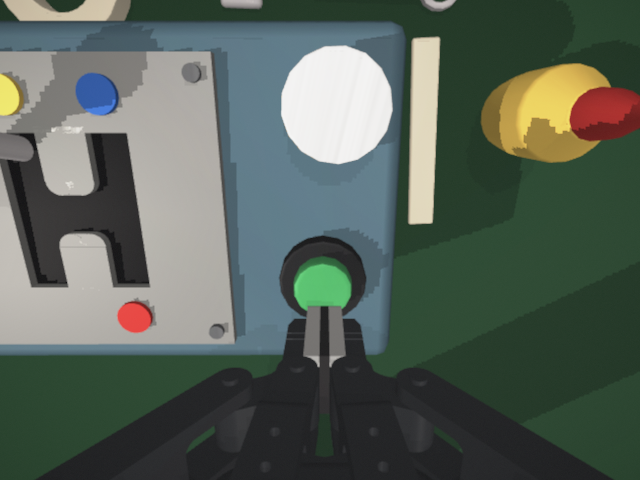

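View pics/s9.png

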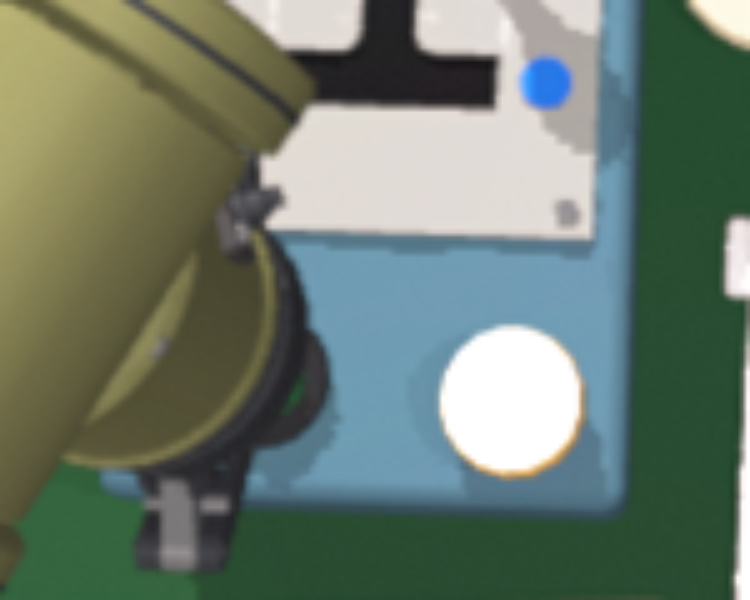

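```bash
python3 - <<'E'
from h import *
from bench import telemetry,grab_frame
f=grab_frame("scene");s=telemetry.state()
w=grab_frame("wrist");print("tcp in wrist",proj(w,s["eef_pos"]))
cv2.imwrite("pics/c10.png",cv2.resize(f["frame"][165:205,245:280],None,fx=14,fy=14,interpolation=0))
for u,v in [(258,183),(259,184),(259,185),(260,185),(259,186),(259,187),(260,188),(260,190),(260,195),(262,180),(262,184)]:
    z=f["z_map"][v,u];c,d=ray(f,u,v);print(u,v,f["frame"][v,u],(tom(c+d*z)*1e3).round(1))
for u,v in [(318,310),(333,310),(318,330),(333,330),(312,300)]:
    z=w["z_map"][v,u];c,d=ray(w,u,v);print("w",u,v,w["frame"][v,u],(tom(c+d*z)*1e3).round(1))
E
```

```text
tcp in wrist [325.39305712 297.68151669]
258 183 [155 170 170] [ -23.4 -116.1  211.1]
259 184 [139 156 150] [ -29.9 -118.8  204.6]
259 185 [115 138 125] [ -25.8 -115.3  204.6]
260 185 [ 97 123 103] [-322.  -381.5   -4. ]
259 186 [ 75 105  77] [-3.091e+02 -3.747e+02 -2.000e-01]
259 187 [50 87 47] [-301.9 -368.4    1. ]
260 188 [45 85 41] [-297.7 -360.3    1.5]
260 190 [47 86 41] [-286.7 -351.     1.5]
260 195 [110 232  76] [ -39.5 -126.9  165.8]
262 180 [55 57 54] [ -36.7 -113.7  214.7]
262 184 [ 74 104  75] [-323.5 -373.2    1.8]
w 318 310 [114 115 118] [ -23.4 -122.9  208.8]
w 333 310 [115 117 119] [ -23.4 -128.6  208.9]
w 318 330 [114 116 118] [ -23.4 -123.1  223.7]
w 333 330 [114 117 119] [ -23.1 -128.3  224.2]
w 312 300 [111 189  90] [ -39.6 -119.2  167. ]
```

View pics/c10.png

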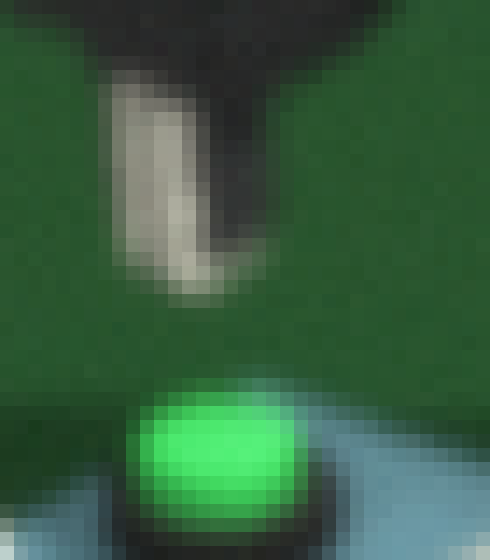

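Both depth maps put the visible fingertips at z≈0.205 m while the reported TCP is at 0.177, a 28 mm disagreement. That also matches the earlier upward forces on the ball. So I rely on touch: descend in small steps with the force watched.

```bash
python3 -m handwheel '[[0,[0.5,0,0],0],[0,[0.3,0,0],0],[0,[0,0,0],0]]'|grep -E "eef|force"; python3 -m handwheel '[[0,[0.2,0,0],0],[0,[0.2,0,0],0],[0,[0,0,0],0]]'|grep -E "eef|force"; python3 - <<'E'
from h import *
from bench import telemetry,grab_frame
f=grab_frame("scene");s=telemetry.state();show(s)
cv2.imwrite("pics/c11.png",cv2.resize(f["frame"][165:205,245:280],None,fx=14,fy=14,interpolation=0))
w=grab_frame("wrist")
for u,v in [(318,308),(333,308),(318,312)]:
    z=w["z_map"][v,u];c,d=ray(w,u,v);print("w",u,v,w["frame"][v,u],(tom(c+d*z)*1e3).round(1))
E
```

```text
eef_pos: [0.5343, -0.2189, 0.1658]
force: [-0.5, 0.1, -0.6]
eef_pos: [0.5347, -0.2191, 0.1622]
force: [-0.7, 0.0, -0.6]
t 9.22 tcp mach mm [ -34.9 -125.5  162.4] F [ 0.3 -0.4 -0.1] w 0.2
tool axes (cols) in machine yaw-removed: [[-0.001, 0.0, -1.0], [0.0, -1.0, -0.0], [-1.0, -0.0, 0.001]]
w 318 308 [111 113 114] [ -23.5 -122.5  195. ]
w 333 308 [111 113 115] [ -23.5 -128.3  194.9]
w 318 312 [110 112 114] [ -23.7 -122.5  197.9]
```

View pics/c11.png

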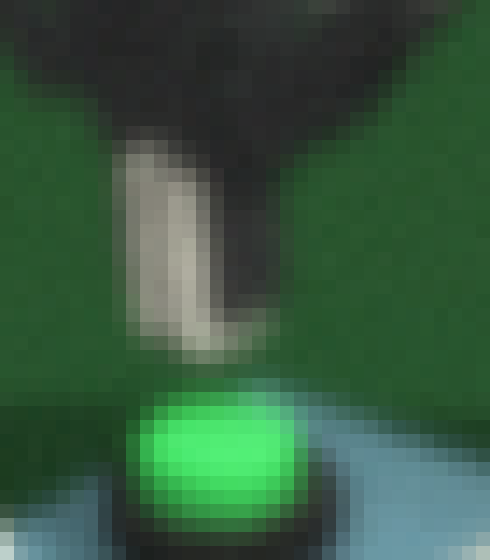

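No contact at TCP 0.162, and the picture still shows a gap. That confirms the offset, so I go on down.

```bash
python3 -m handwheel '[[0,[0.5,0,0],0],[0,[0.5,0,0],0],[0,[0.3,0,0],0],[0,[0,0,0],0]]'|grep -E "eef|force"; python3 -m handwheel '[[0,[0.2,0,0],0],[0,[0.2,0,0],0],[0,[0,0,0],0]]'|grep -E "eef|force"; python3 - <<'E'
from h import *
from bench import telemetry,grab_frame
f=grab_frame("scene");s=telemetry.state();show(s)
cv2.imwrite("pics/c12.png",cv2.resize(f["frame"][165:205,245:280],None,fx=14,fy=14,interpolation=0))
E
```

```text
eef_pos: [0.5342, -0.2188, 0.1486]
force: [-1.0, 0.1, -0.0]
eef_pos: [0.5349, -0.2191, 0.1454]
force: [0.0, -0.5, 0.4]
t 9.9 tcp mach mm [ -34.8 -125.5  145.6] F [ 0.5 -0.1  0.1] w 0.1
tool axes (cols) in machine yaw-removed: [[-0.0, 0.0, -1.0], [0.0, -1.0, -0.0], [-1.0, -0.0, 0.0]]
```

View pics/c12.png

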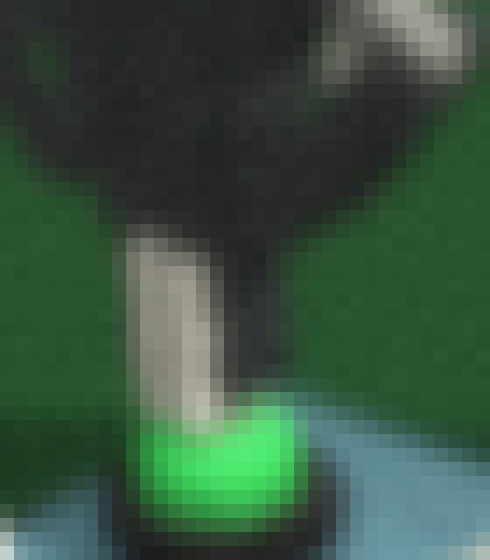

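```bash
python3 -m handwheel '[[0,[0.2,0,0],0],[0,[0.2,0,0],0],[0,[0,0,0],0]]'|grep -E "eef|force"; python3 -m handwheel '[[0,[0.2,0,0],0],[0,[0,0,0],0]]'|grep -E "eef|force"; python3 -m handwheel '[[0,[0.2,0,0],0],[0,[0,0,0],0]]'|grep -E "eef|force"
```

```text
eef_pos: [0.5348, -0.2191, 0.1414]
force: [0.1, 0.5, 0.2]
eef_pos: [0.5351, -0.2192, 0.1397]
force: [-0.2, -0.9, 1.8]
eef_pos: [0.5352, -0.2193, 0.1378]
force: [0.1, 1.6, 3.6]
```

Contact at TCP ≈0.140, and the force is rising along the button's spring. I press on towards and past 5 N.

```bash
python3 -m handwheel '[[0,[0.2,0,0],0],[0,[0,0,0],0]]'|grep -E "eef|force"; python3 -m handwheel '[[0,[0.2,0,0],0],[0,[0,0,0],0]]'|grep -E "eef|force"; python3 -m handwheel '[[0,[0.1,0,0],0],[0,[0,0,0],0]]'|grep -E "eef|force"
```

```text
eef_pos: [0.5352, -0.2193, 0.1359]
force: [-0.1, 0.6, 4.5]
eef_pos: [0.5352, -0.2193, 0.1346]
force: [-0.8, 1.7, 6.4]
eef_pos: [0.5353, -0.2193, 0.1345]
force: [-2.9, 1.3, 12.1]
```

It bottomed: motion stopped at 0.1345 with 12 N after about 6 mm of travel. I lift off and withdraw.

```bash
python3 -m handwheel '[[0,[0,0,0],0],[0,[-0.5,0,0],0],[0,[-1,0,0],0],[0,[-2,0,0],0],[0,[-3,0,0],0],[0,[-3,0,1],0],[0,[-2,0,3],0],[0,[0,0,3],0],[0,[0,0,3],0],[0,[0,0,2],0],[0,[0,0,0],0],[0,[0,0,0],0]]'; python3 - <<'E'
from h import *
from bench import telemetry,grab_frame
s=telemetry.state();show(s)
for n in("scene","side","wrist"):
    f=grab_frame(n);cv2.imwrite(f"pics/{n}F.png",f["frame"]);np.savez(n+"F.npz",**f)
S=dict(np.load("sideF.npz"));S0=dict(np.load("side0.npz"));C=dict(np.load("sceneF.npz"))
print([tom(plane(S,*h[0],.166))*1e3 for h in cents(S,(55,150,120),(85,255,255),(205,350,260,400),30)],cents(C,(55,150,120),(85,255,255),(225,180,330,230),20))
cv2.imwrite("pics/sFz.png",cv2.resize(S["frame"][245:405,190:320],None,fx=4.5,fy=3.7))
d=cv2.absdiff(S["frame"],S0["frame"]).max(2);cv2.imwrite("pics/diff.png",d)
E
```

```text
t: 11.98
eef_pos: [0.4144, -0.2243, 0.2481]
ee_rot: [0.707, 0.015, -0.707, 0.015]
force: [-0.2, -0.4, 1.1]
gripper_width: -0.0001
t 11.98 tcp mach mm [-155.4 -125.5  248.1] F [-0.2 -0.4  1.1] w -0.1
tool axes (cols) in machine yaw-removed: [[0.001, -0.001, -1.0], [-0.0, -1.0, 0.001], [-1.0, 0.0, -0.001]]
[array([ -34.6813159 , -124.83157356,  166.        ])] [([260.1, 197.2], 87, [255, 193, 12, 9])]
```

View pics/sideF.png

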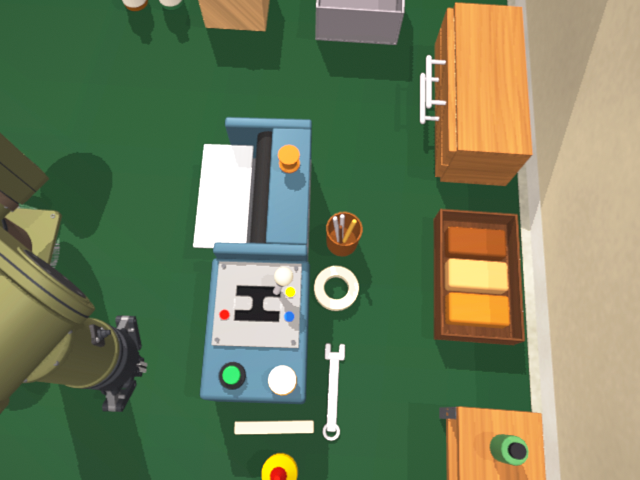

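View pics/sFz.png

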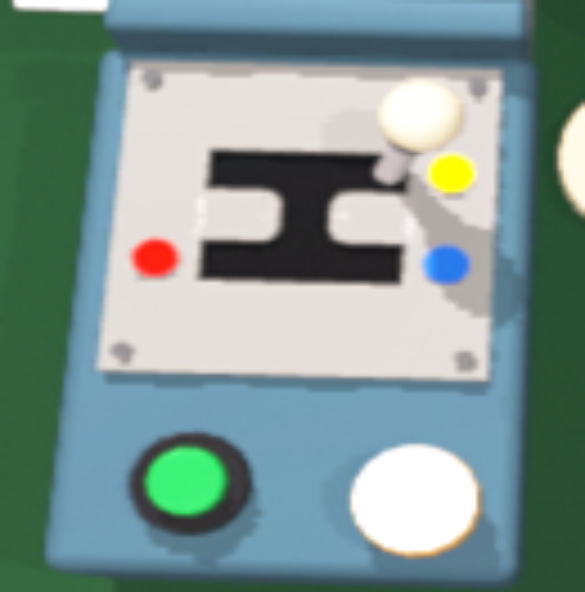

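View pics/sceneF.png

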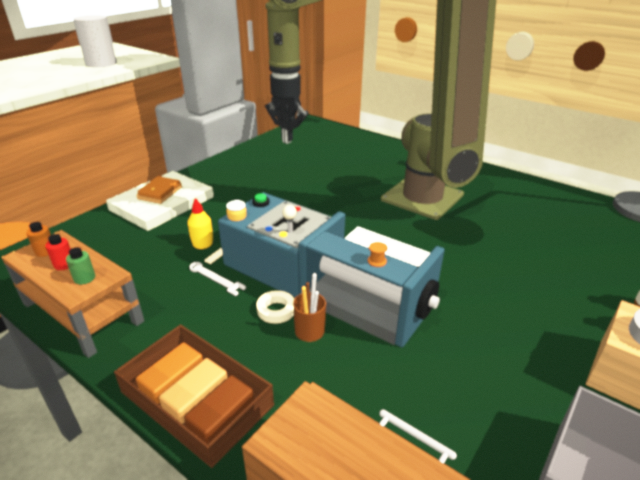

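The lever sits at the far-left end beside yellow (knob at (284,276) in the side view). The green button is up again at (231,375), the tin, spanner, tape and stick are where they were, and the robot is clear. I'm handing in.

```bash
python3 -c "
from bench import robot
print(robot.job_done())"
```

```text
the job is handed in; nothing more can be done
None
```

The selector lever is at the end of the yellow-dot slot, the start button has been pressed and is up again, and the job is handed in at about 12 s.

- **Lever:** I pushed it straight along the left slot from the unmarked end to the yellow end. The two fingers were held 2 cm apart behind the ball and never closed on it. The push took about 3 N and rose to 5.6 N at the slot end. It never entered the blue or red slot.
- **Button:** I pressed it with shut fingers after the lever was home. It bottomed after about 6 mm of travel at 12 N, and I lifted off. The last pictures show it up, in its starting place.
- **Last checks:** The knob measured x = 46–47.5 mm and y about 35 mm in the wrist and side views. That puts the lever about 25 mm from the yellow dot, inside the 27.5 mm limit. In the last pictures the loose things look unmoved and the robot is clear of the machine.
- **Checks that disagreed:**
  - The fingertips stood about 26–28 mm higher than the reported TCP position implied, so I found the button by touch.
  - One lever check with the scene camera was unusable, because its colour mask merged the ball with the plate, so I relied on the other two views.
  - At the slot end the tool still crept a few millimetres while the force rose, so I judged the stop by position as well as force.

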